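# Stand the tipped handle blanks back up in the drying lane

### The job

Two of the turned walnut handles have tipped over: one lies across the drying lane, the other on the tool roll to its left. Stand both upright on their feet, neck up, one centred on each of the two free cork pads in the lane, with clear air to their neighbours. Do not shift or knock over the handles that still stand, and leave the bottle, the sharpening stone and the screwdriver where they are.

Things in the scene. Friction and masses are not known exactly. Their poses are not given: they have to be found in the camera images.
- drying_lane: low wooden drying lane fixed on the bench, 384 mm long (along its y axis, which points left) and 104 mm wide (along x, away from the robot); origin at the centre of its underside. Base 8 mm thick; along each long side a rail 13 mm wide whose top is 20 mm above the bench, 78 mm clear between the rails. Five cork pads lie in one row on its centre line, 80 mm apart
- pad_1: cork disc on the lane's floor, 60 mm across, 3 mm thick; origin at the centre of its underside, so its top is 3 mm above the origin. A handle already stands on it
- pad_2: cork disc on the lane's floor, 60 mm across, 3 mm thick; origin at the centre of its underside, so its top is 3 mm above the origin. A handle already stands on it
- pad_3: cork disc on the lane's floor, 60 mm across, 3 mm thick; origin at the centre of its underside, so its top is 3 mm above the origin. A handle already stands on it
- pad_4: cork disc on the lane's floor, 60 mm across, 3 mm thick; origin at the centre of its underside, so its top is 3 mm above the origin. Free: the first tipped handle lies above it, across the rails
- pad_5: cork disc on the lane's floor, 60 mm across, 3 mm thick; origin at the centre of its underside, so its top is 3 mm above the origin. Free: empty, nothing stands on it
- standing_handle_1: a handle already standing in the lane: turned walnut tool-handle blank, 135 mm tall, 41 mm across the belly, same shape as the tipped ones; origin at the centre of its foot, z axis up along it. Leave it where it stands
- standing_handle_2: a handle already standing in the lane: turned walnut tool-handle blank, 131 mm tall, 40 mm across the belly, same shape as the tipped ones; origin at the centre of its foot, z axis up along it. Leave it where it stands
- standing_handle_3: a handle already standing in the lane: turned walnut tool-handle blank, 138 mm tall, 40 mm across the belly, same shape as the tipped ones; origin at the centre of its foot, z axis up along it. Leave it where it stands
- tipped_handle_1: tipped walnut handle, round, 139 mm long: flat foot 37 mm across, 42 mm across from 10 to 75 mm above the foot, then narrowing evenly to a flat 25 mm neck end; 0.08 to 0.18 kg, centre of mass 62 mm from the foot. Origin at the foot's centre, z axis from foot to neck. Lies across the lane on both rails, over its free pad, neck towards the robot and a little lower than the foot
- tipped_handle_2: tipped walnut handle, round, 127 mm long: flat foot 37 mm across, 42 mm across from 10 to 75 mm above the foot, then narrowing evenly to a flat 25 mm neck end; 0.08 to 0.18 kg, centre of mass 62 mm from the foot. Origin at the foot's centre, z axis from foot to neck. Lies flat on a leather tool roll (2 mm thick) on the bench left of the lane, neck towards the robot to within 0.9 rad either side
- steel_bottle: bystander: drink bottle standing behind the lane, 80 mm across, 222 mm tall; origin at the centre of its underside. Leave it alone
- sharpening_stone: bystander: dark sharpening stone lying flat in front of the lane, 81x152x22 mm (x, y, z); origin at the centre of its underside. Leave it alone
- screwdriver: bystander: screwdriver lying behind the lane at its right, 78x201x31 mm over all (x, y, z); origin at the middle of its underside. Leave it alone

How it is judged (in metres and radians):
At the end, for the whole second after the job is handed in: Both tipped handles stand at rest, neck up, within 0.08 rad of upright, one on each free pad (either on either): foot centre within 16 mm of the pad's centre and resting on it (under 8 mm above its underside). The other three still stand, within 20 mm of their start (angle between each of tipped_handle_1, tipped_handle_2, standing_handle_1, standing_handle_2, standing_handle_3's own z axis and vertical below 0.08 rad and linear speed of each of tipped_handle_1, tipped_handle_2 below 0.02 m/s and ((horizontal distance between tipped_handle_1 and pad_4 below 0.016 m and z of tipped_handle_1 in the frame of pad_4 below 0.008 m) or (horizontal distance between tipped_handle_1 and pad_5 below 0.016 m and z of tipped_handle_1 in the frame of pad_5 below 0.008 m)) and ((horizontal distance between tipped_handle_2 and pad_4 below 0.016 m and z of tipped_handle_2 in the frame of pad_4 below 0.008 m) or (horizontal distance between tipped_handle_2 and pad_5 below 0.016 m and z of tipped_handle_2 in the frame of pad_5 below 0.008 m)) and horizontal distance between tipped_handle_1 and tipped_handle_2 above 0.05 m and distance of each of standing_handle_1, standing_handle_2, standing_handle_3 from where it was at the start of the episode below 0.02 m); the robot touches nothing.
It fails at once if a handle that was already standing (standing_handle_1) is tipped or shifted by more than 20 mm (angle between standing_handle_1's own z axis and vertical above 0.35 rad or distance of standing_handle_1 from where it was at the start of the episode above 0.02 m).
It fails at once if a handle that was already standing (standing_handle_2) is tipped or shifted by more than 20 mm (angle between standing_handle_2's own z axis and vertical above 0.35 rad or distance of standing_handle_2 from where it was at the start of the episode above 0.02 m).
It fails at once if a handle that was already standing (standing_handle_3) is tipped or shifted by more than 20 mm (angle between standing_handle_3's own z axis and vertical above 0.35 rad or distance of standing_handle_3 from where it was at the start of the episode above 0.02 m).
It fails at once if the bottle, the sharpening stone or the screwdriver is shifted by more than 30 mm (distance of any of steel_bottle, sharpening_stone, screwdriver from where it was at the start of the episode above 0.03 m).
It also fails if it takes over 64 s, if anything falls off the work surface, if the arm or the gripper's body presses on something with over 40 N, if the wrist force passes 120 N, or if a joint passes its speed limit or range.

### The arm

A 6-joint arm with a two-finger parallel gripper is mounted at the origin on a cart in front of the work surface, level with it; the furniture and walls round the work are solid. World frame = base frame: x ahead of the robot, y to its left, z up, the work surface at z = 0. Lengths are in mm, angles in degrees, forces in N, time in s.
With the tool pointing down it reaches from about 350 to 850 mm from the base axis. Payload 8.1 kg.
Tool frame: the origin (TCP) lies midway between the tips of the shut fingers; the grasp point (between the pads) lies 19 mm behind it; z points along the fingers, y is the line along which they close (so a half turn about z gives the same grasp; the last joint's range is limited). The gripper opens to 85 mm and grips with 20 to 120 N. Pads are 22 mm wide; open, the fingers measure 114 mm over their backs; the gripper's body (76 mm by 85 mm) begins 54 mm behind the grasp point. The pads swing forward as they close: fully open they stand 13 mm farther back than shut.
Start: joints at [64.779, 7.471, 85.268, -0, 87.261, -4.893], TCP at [208.421, 562.642, 231.292] pointing down, gripper open.
Joint ranges: [-169.43, 169.43], [-51.17, 129.36], [1.28, 143.12], [-76.62, 256.62], [0, 156.53], [-152.29, 152.29]. Speed limits (degrees/s): [136.94, 136.94, 159.86, 180, 180, 180].

### API

Orientations are given as [roll, pitch, yaw] about the fixed x, y, z axes, in that order (R = Rz(yaw) Ry(pitch) Rx(roll)).
In Python, from bench import r, probe_bus, snapshot gives the robot as it stands (r), with the cameras as plain functions and the readings (probe_bus).
- The arm moves only by the tool steer_hand, called after "Request:" by a JSON object that holds its "method" and its "body". Schema: {"type":"object","properties":{"deltas":{"type":"array","items":{"type":"array","items":{"type":"number"},"minItems":7,"maxItems":7},"minItems":1,"maxItems":8},"grip_n":{"type":"number"},"only":{"type":"string"},"quiet":{"type":"boolean"},"lines":{"type":"string"}},"required":["deltas"],"additionalProperties":false}. deltas is a list of rows, 1 to 8 of them, each of 7 numbers: a rotation vector rx, ry, rz in shares of 180 degrees (1.0 is 180 degrees), then dx, dy, dz in parts of the range, where 1.0 means 750 mm, then the finger opening in mm; each row is the pose to reach, as a shift and turn from the pose commanded when the call began, along the tool's axes at that moment; what a row does not reach only later rows make up. A row lasts 1/8 s, in which the tool goes at most 62.5 mm and 10.7 degrees, less where a joint would pass 70% of its speed; a pose out of reach is approached as far as the arm can. The fingers move at their own pace and stop on an object; grip_n is the grip in N (left out, the last holds). Time passes only in rows, so rows that do not move let the fingers close. The tool returns the time, the measured TCP pose, the force, the opening and the grip force at its end. only (a regular expression) keeps the lines of the reply that match it, lines (a string "A,B") keeps lines A to B, and quiet returns only ok. Shift and turn numbers lie between -1 and 1, and a call with a number outside is refused. Input that does not fit is refused with a message, and nothing moves.
- probe_bus.sense(): the state, without advancing time (a new reading comes with each control period).
- snapshot(name): name is "scene" or "top" or "wrist"; returns a dict with "pixels" (400x640x3 uint8, blue, green, red), "fx", "fy", "cx", "cy" (pixels), "pose" (4x4, takes a point from camera to world coordinates). Camera axes: x right, y up, looking along -z (the intrinsics and any distortion apply to the point x, -y, -z); pixel columns grow to the right and rows downward; lengths in mm; the calibration is good to about 2 mm. A picture is of the moment at which its call begins. There is no depth.
- r.hand_in(): hands the job in; it is judged then, once.
The state is a dict: "time": time; "joint_pos": joint angles; "qd": joint speeds; "joint_efforts": joint torques, N m; "tool_pos": TCP position; "tcp_rot": TCP orientation; "ft_force": force on the tool from outside, world axes, zero at the start; "wrist_torque": the same for the moment, N m; "finger_gap": finger opening in mm; "grip_force": force on a finger pad.
Only numpy, scipy, OpenCV 4.12 (cv2) and the standard library are available. Lean on these libraries where they do the work, as an engineer would, in place of code of your own. Each camera call takes 0.05 s, during which the arm holds its last target. There are 200 camera calls.

## Working session

There is one attempt and no reset: what is moved stays moved. The work goes in short steps, Python scripts to look and compute and a tool call to move; the robot and the scene stay as the last step left them, time stands still between calls to the robot, and variables do not carry over. Pictures are saved under pics/ and viewed, at most 12 in all, crops included, and the job is handed in when it is done.

```bash
ls; mkdir -p pics
```

Run:
```python
from bench import r, probe_bus, snapshot
import cv2
print(probe_bus.sense())
for n in("scene","top"):
    s=snapshot(n); cv2.imwrite(f"pics/{n}0.png",s["pixels"]); print(n,s["fx"],s["fy"],s["cx"],s["cy"],s["pose"],[k for k in s])
```

```text
bench.py
pics
{'time': 0.0, 'joint_pos': array([ 6.47783002e+01,  7.51650888e+00,  8.53290685e+01, -8.60298867e-04,
        8.72618908e+01, -4.89184820e+00]), 'qd': array([ 0.05739478,  0.04785521,  0.01741269, -0.04945651,  0.05725947,
        0.01693877]), 'joint_efforts': array([-3.34514072e-03, -5.69383335e+01, -5.00571477e+01, -4.63594879e-04,
        1.43153826e-02,  1.65097696e-07]), 'tool_pos': array([208.19079001, 562.13392134, 230.23185354]), 'tcp_rot': array([-1.79892850e+02, -8.30825470e-03,  1.59670183e+02]), 'ft_force': array([ 0.49239361, -0.30035103,  0.32948351]), 'wrist_torque': array([ 0.04047936, -0.02113051, -0.03567189]), 'grip_force': 0.0, 'finger_gap': 85.40694238910724}
scene 386.64128925385637 386.64128925385637 319.6801893473636 195.3418529972847 [[ 6.52418487e-01  3.45685012e-01 -6.74427157e-01  2.87506688e+01]
 [-7.57839413e-01  3.03964802e-01 -5.77308257e-01 -3.67445907e+02]
 [ 5.43530583e-03  8.87754060e-01  4.60285983e-01  4.47025295e+02]
 [ 0.00000000e+00  0.00000000e+00  0.00000000e+00  1.00000000e+00]] ['pixels', 'fx', 'fy', 'cx', 'cy', 'pose']
top 434.50302613723557 434.50302613723557 319.97909129326143 203.58205786540432 [[-1.33903603e-02  9.80104709e-01 -1.98028933e-01  4.14434518e+02]
 [-9.99725502e-01 -1.69305937e-02 -1.61949565e-02  1.45237005e+02]
 [-1.92255005e-02  1.97757718e-01  9.80062378e-01  1.01590678e+03]
 [ 0.00000000e+00  0.00000000e+00  0.00000000e+00  1.00000000e+00]] ['pixels', 'fx', 'fy', 'cx', 'cy', 'pose']
```

View pics/top0.png

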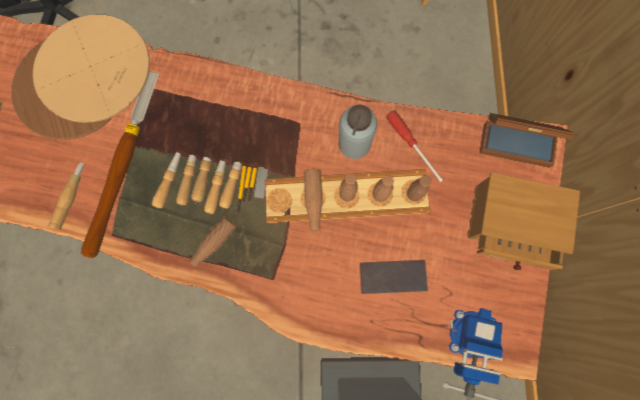

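View pics/scene0.png

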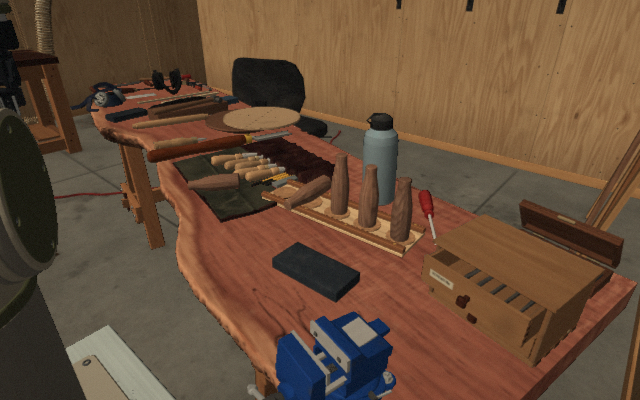

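Top view: lane spans (265..430, 172..222). Tipped handle 1 lies over it at column 313 (foot ~row 170, neck ~row 229). The empty pad 5 is at (279,201). Tipped handle 2 runs from about (230,223) to (194,262) on the roll. Standing handles are at columns 346, 382 and 416, and the stone is at (393,276). The scene view confirms this.

Create h.py:
```python
import numpy as np, cv2
from bench import r, probe_bus, snapshot
from scipy.spatial.transform import Rotation as R
def cast(s,uv,z):
    uv=np.atleast_2d(uv).astype(float); P=s["pose"]
    d=np.c_[(uv[:,0]-s["cx"])/s["fx"],-(uv[:,1]-s["cy"])/s["fy"],-np.ones(len(uv))]@P[:3,:3].T
    return P[:3,3]+d*((z-P[2,3])/d[:,2])[:,None]
def proj(s,p):
    P=s["pose"]; q=(np.atleast_2d(p)-P[:3,3])@P[:3,:3]
    return np.c_[s["cx"]-s["fx"]*q[:,0]/q[:,2], s["cy"]+s["fy"]*q[:,1]/q[:,2]]
def tool():
    t=probe_bus.sense(); return np.array(t["tool_pos"]),R.from_euler("xyz",t["tcp_rot"],degrees=True)
```

Run:
```python
from h import *
s=snapshot("top"); im=s["pixels"]; hsv=cv2.cvtColor(im,cv2.COLOR_BGR2HSV)
c=cv2.resize(im[150:280,180:440],None,fx=3,fy=3,interpolation=cv2.INTER_CUBIC); cv2.imwrite("pics/crop.png",c)
for u,v in [(313,190),(313,210),(210,245),(346,190),(290,185),(279,201),(260,230),(296,198),(235,262)]: print(u,v,hsv[v,u])
```

```text
313 190 [ 13 132 182]
313 210 [ 13 136 191]
210 245 [ 14 129 170]
346 190 [ 13 133 167]
290 185 [ 19 125 236]
279 201 [ 16 154 219]
260 230 [19 99 98]
296 198 [ 19 126 232]
235 262 [20 90 93]
```

View pics/crop.png

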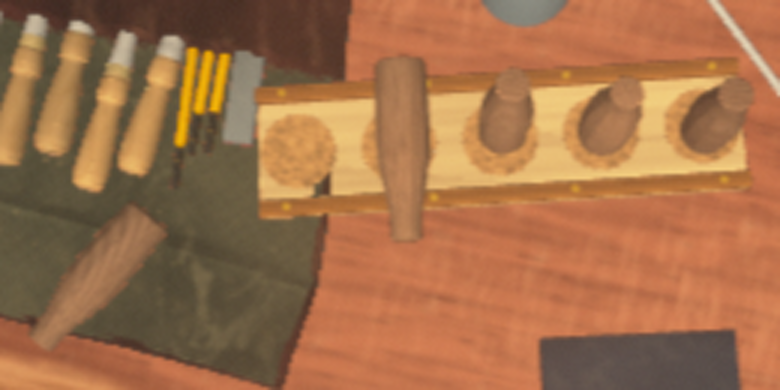

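Crop: lane rail corners at crop (256,90), (737,58), (749,187), (259,218). Pad 5 is at (298,149). Handle 1 runs from foot (401,60) to neck (406,240), and handle 2 from foot (148,222) to neck (45,338).

Run:
```python
from h import *
s=snapshot("top"); hsv=cv2.cvtColor(s["pixels"],cv2.COLOR_BGR2HSV)
f=lambda u,v:(u/3+180-1/3,v/3+150-1/3)
L=cast(s,[f(256,90),f(737,58),f(749,187),f(259,218)],20)
print("lane",L.round(0)[:,:2], L.mean(0).round(1), np.linalg.norm(L-np.roll(L,-1,0),axis=1).round(0))
yl=(L[0]+L[3]-L[1]-L[2]); yl/=np.linalg.norm(yl); print("yaw",np.degrees(np.arctan2(-yl[0],yl[1])))
for k in (80,160): print("lane-based pad",(L.mean(0)+k*yl).round(1))
print("pad5 direct",cast(s,f(298,149),11).round(1))
m=cv2.inRange(hsv,(11,100,100),(15,148,200))
bench=hsv[240,330];print(bench)
def axis(box,zb,name):
    u0,v0,u1,v1=box; mm=np.zeros_like(m); mm[v0:v1,u0:u1]=m[v0:v1,u0:u1]
    mm=cv2.morphologyEx(mm,cv2.MORPH_OPEN,np.ones((3,3),np.uint8))
    n,lab,st,_=cv2.connectedComponentsWithStats(mm); i=1+st[1:,4].argmax(); v,u=np.where(lab==i)
    p=cast(s,np.c_[u,v],zb); c=p.mean(0); w=np.linalg.svd((p-c)[:,:2],full_matrices=False)[2][0]
    w=w*np.sign(w[0]); t=(p-c)[:,:2]@w; n_=(p-c)[:,:2]@[-w[1],w[0]]
    print(name,st[i],"c",c.round(1),"dir foot",w.round(3),"ends",t.min().round(1),t.max().round(1))
    for a in np.arange(t.min(),t.max(),15):
        k=(t>=a)&(t<a+15); print("  ",a.round(),np.ptp(n_[k]).round(1),((n_[k].max()+n_[k].min())/2).round(1))
    print("  foot",c[:2]+w*t.max(),"neck",c[:2]+w*t.min())
axis((298,165,330,236),41,"h1"); axis((186,214,238,270),23,"h2")
```

```text
lane [[676. 291.]
 [695. -89.]
 [591. -92.]
 [573. 288.]] [633.8  99.7  20. ] [380. 103. 380. 102.]
yaw 2.793753051663967
lane-based pad [629.9 179.6  20. ]
lane-based pad [626.  259.5  20. ]
pad5 direct [[629.4 258.8  11. ]]
[ 10 155 196]
h1 [304 169  19  62 946] c [627.3 177.1  41. ] dir foot [1.    0.029] ends -77.0 67.0
   -77.0 23.0 0.4
   -62.0 23.3 -0.1
   -47.0 29.9 0.3
   -32.0 39.1 -0.3
   -17.0 39.5 -0.7
   -2.0 39.5 1.0
   13.0 39.7 0.4
   28.0 39.2 -0.3
   43.0 37.7 0.4
   58.0 37.3 0.0
  foot [694.28900378 179.04457594] neck [550.41086528 174.88883094]
h2 [190 218  45  48 887] c [531.9 410.9  23. ] dir foot [ 0.764 -0.645] ends -68.9 59.6
   -69.0 25.0 0.0
   -54.0 29.7 -0.1
   -39.0 36.9 0.3
   -24.0 42.3 0.2
   -9.0 44.2 0.2
   6.0 44.5 0.7
   21.0 41.2 -0.2
   36.0 42.5 0.8
   51.0 39.1 0.4
  foot [577.42735738 372.47768859] neck [479.26275922 455.44023452]
```

Add to h.py:
```python
unit=lambda v:np.asarray(v,float)/np.linalg.norm(v)
UP=np.array([0,0,1.])
def rot(n,side,a):            # n: foot->neck in the world, side: direction the tool comes along at a=0
    n=unit(n); d=unit(np.asarray(side,float)-np.dot(side,n)*n); a=np.radians(a)
    z=np.cos(a)*d-np.sin(a)*n; x=np.cos(a)*n+np.sin(a)*d
    return R.from_matrix(np.c_[x,np.cross(z,x),z])
def go(g,Rt):                 # g: wanted grasp point; prints the row from the present pose
    p,R0=tool(); t=np.asarray(g,float)+19*Rt.as_matrix()[:,2]
    rv=np.degrees((R0.inv()*Rt).as_rotvec()); d=R0.inv().apply(t-p)
    print("rv",rv.round(1),abs(np.linalg.norm(rv)).round(1),"d",d.round(1),np.linalg.norm(d).round(0))
```

Run:
```python
from h import *
Rt=rot([-1,-.029,-.05],-UP,30); g=np.array([628,177.2,39]); z=Rt.as_matrix()[:,2]
print(z); go(g-150*z,Rt)
```

```text
[ 0.54237779  0.01572896 -0.83998746]
rv [ -6.4 -32.5 -21.4] 39.4 d [-461.5 -241.8   81.8] 527.0
```

The rows are not in the units I measure in: shifts go in shares of 750 mm and turns go in shares of 180 degrees. I convert before sending: -369 mm / 750 = -0.492, -323 mm / 750 = -0.4307, -26 degrees / 180 = -0.1444.

Request:
{"method": "steer_hand", "body": {"deltas": [[-0.0033, -0.0178, -0.0117, -0.0613, -0.032, 0.0053, 60], [-0.0072, -0.0361, -0.0239, -0.1227, -0.064, 0.0107, 60], [-0.0106, -0.0539, -0.0356, -0.184, -0.096, 0.0213, 60], [-0.0144, -0.0722, -0.0478, -0.2467, -0.1293, 0.0333, 60], [-0.0178, -0.09, -0.0594, -0.308, -0.1613, 0.0467, 60], [-0.0211, -0.1083, -0.0711, -0.3693, -0.1933, 0.06, 60], [-0.025, -0.1261, -0.0833, -0.4307, -0.2253, 0.0733, 60], [-0.0283, -0.1444, -0.095, -0.492, -0.2573, 0.084, 60]], "grip_n": 40}}

```text
time: 1.2
tool_pos: [488.1, 252.1, 167.9]
tcp_rot: [178.9, 26.5, 176.9]
ft_force: [0.8, 0.7, 0.1]
finger_gap: 59.9
grip_force: 0.0
```

Run:
```python
from h import *
Rt=rot([-1,-.029,-.05],-UP,30); g=np.array([628,177.2,39]); z=Rt.as_matrix()[:,2]
print(probe_bus.sense()["joint_pos"].round(0)); go(g-120*z,Rt)
```

```text
[ 31. -19. 121. -16.  56. -50.]
rv [-1.2 -6.3 -4.2] 7.7 d [-60.1 -73.4  77.7] 123.0
```

To row units: 78 mm / 750 = 0.104, -73 mm / 750 = -0.0973, -6.3 degrees / 180 = -0.035.

Request:
{"method": "steer_hand", "body": {"deltas": [[-0.0022, -0.0111, -0.0078, -0.0267, -0.032, 0.0347, 60], [-0.0044, -0.0222, -0.0156, -0.0533, -0.0653, 0.0693, 60], [-0.0067, -0.035, -0.0233, -0.08, -0.0973, 0.104, 60], [-0.0067, -0.035, -0.0233, -0.08, -0.0973, 0.104, 60], [-0.0067, -0.035, -0.0233, -0.08, -0.0973, 0.104, 60]]}}

```text
time: 1.82
tool_pos: [572.1, 177.2, 123.7]
tcp_rot: [179.9, 32.7, -178.5]
ft_force: [0.8, 0.7, -0.4]
finger_gap: 60.1
grip_force: 0.0
```

Run:
```python
from h import *
Rt=rot([-1,-.029,-.05],-UP,30); g=np.array([628,177.2,39])
print(probe_bus.sense()["joint_pos"].round(0)); go(g,Rt)
s=snapshot("wrist"); im=s["pixels"]; n=np.array([-1,-.029,-.05]); n/=np.linalg.norm(n)
for t in(0,40,77,-62): cv2.circle(im,tuple(int(v) for v in proj(s,g+n*t)[0]),3,(0,255,0),-1)
cv2.imwrite("pics/w1.png",im)
```

```text
[ 17. -14. 124. -13.  39. -66.]
rv [-0.  -0.2 -0.1] 0.2 d [ -1.3  -1.6 120.5] 120.0
```

View pics/w1.png

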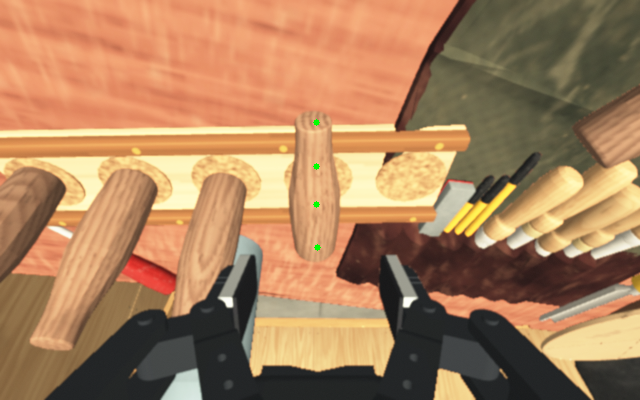

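Wrist view: handle 1's axis runs (313,118) to (317,255), and my projected points fall right on it. The fingers straddle it with room to spare, and pad 5 is at (413,175).

To row units: 120 mm / 750 = 0.16, 110 mm / 750 = 0.1467.

Request:
{"method": "steer_hand", "body": {"deltas": [[0, 0, 0, -0.0013, -0.0013, 0.04, 60], [0, 0, 0, -0.0013, -0.002, 0.08, 60], [0, 0, 0, -0.0013, -0.002, 0.12, 60], [0, 0, 0, -0.0013, -0.002, 0.1467, 60], [0, 0, 0, -0.0013, -0.002, 0.16, 60], [0, 0, 0, -0.0013, -0.002, 0.16, 60]]}}

```text
time: 2.62
tool_pos: [637.9, 178.3, 23.3]
tcp_rot: [180.0, 32.7, -178.4]
ft_force: [-0.4, 0.3, -0.1]
finger_gap: 60.4
grip_force: 0.0
```

Request:
{"method": "steer_hand", "body": {"deltas": [[0, 0, 0, 0, 0, 0, 30], [0, 0, 0, 0, 0, 0, 30], [0, 0, 0, 0, 0, 0, 30], [0, 0, 0, 0, 0, 0, 30], [0, 0, 0, 0, 0, 0, 30]], "grip_n": 60}}

```text
time: 3.25
tool_pos: [638.6, 178.1, 24.7]
tcp_rot: [179.9, 32.8, -178.5]
ft_force: [-5.4, 0.1, 6.9]
finger_gap: 40.0
grip_force: 60.6
```

Run:
```python
from h import *
Rt=rot([-1,-.029,-.05],-UP,30); p,R0=tool(); z=Rt.as_matrix()[:,2]; print(p-19*z)
go(p-19*z+[-30,20,225],Rt)
s=snapshot("wrist"); im=s["pixels"]; 
for q in ([629.9,179.6,11],[626.5,259.2,11]): print(proj(s,q))
```

```text
[628.30964069 177.76389132  40.64711956]
rv [ 0.  -0.  -0.1] 0.1 d [ -97.2   21.1 -205. ] 228.0
[[322.69104068 233.50578992]]
[[480.13354667 232.03455286]]
```

To row units: -205 mm / 750 = -0.2733, -190 mm / 750 = -0.2533.

Request:
{"method": "steer_hand", "body": {"deltas": [[0, 0, 0, -0.0093, 0.0013, -0.0173, 30], [0, 0, 0, -0.0267, 0.0053, -0.0533, 30], [0, 0, 0, -0.048, 0.0107, -0.1013, 30], [0, 0, 0, -0.0747, 0.016, -0.1573, 30], [0, 0, 0, -0.1013, 0.0227, -0.2133, 30], [0, 0, 0, -0.12, 0.0267, -0.2533, 30], [0, 0, 0, -0.1293, 0.028, -0.2733, 30], [0, 0, 0, -0.1293, 0.028, -0.2733, 30]]}}

```text
time: 4.3
tool_pos: [608.7, 197.9, 249.8]
tcp_rot: [179.9, 32.8, -178.5]
ft_force: [0.3, 0.2, -1.5]
finger_gap: 39.4
grip_force: 60.8
```

Request:
{"method": "steer_hand", "body": {"deltas": [[0, 0, 0.0333, 0, 0, 0, 30], [0, 0, 0.0778, 0, 0, 0, 30], [0, 0, 0.1333, 0, 0, 0, 30], [0, 0, 0.1889, 0, 0, 0, 30], [0, 0, 0.2444, 0, 0, 0, 30], [0, 0, 0.3, 0, 0, 0, 30], [0, 0, 0.3556, 0, 0, 0, 30], [0, 0, 0.4111, 0, 0, 0, 30]]}}

```text
time: 5.3
tool_pos: [607.2, 197.1, 244.7]
tcp_rot: [148.5, 8.4, 104.9]
ft_force: [-0.6, 0.8, 0.0]
finger_gap: 39.4
grip_force: 60.8
```

```bash
python3 -c "
from h import *
print(probe_bus.sense()['joint_pos'].round(0))"
```

```text
[ 19. -14. 111. -11.  53.   6.]
```

To row units: 80 degrees / 180 = 0.4444.

Request:
{"method": "steer_hand", "body": {"deltas": [[0, 0, 0.0556, 0, 0, 0, 30], [0, 0, 0.1111, 0, 0, 0, 30], [0, 0, 0.1667, 0, 0, 0, 30], [0, 0, 0.2222, 0, 0, 0, 30], [0, 0, 0.2778, 0, 0, 0, 30], [0, 0, 0.3333, 0, 0, 0, 30], [0, 0, 0.3889, 0, 0, 0, 30], [0, 0, 0.4444, 0, 0, 0, 30]]}}

```text
time: 6.3
tool_pos: [607.2, 197.0, 244.7]
tcp_rot: [164.6, -28.9, 31.2]
ft_force: [0.1, 0.2, -1.4]
finger_gap: 39.3
grip_force: 60.8
```

Run:
```python
from h import *
Rt=rot(UP,[1,0.0,0],30); print(probe_bus.sense()['joint_pos'].round(0)); go([629.9,179.6,200],Rt)
```

```text
[ 19. -14. 111. -11.  53.  86.]
rv [-7.3 26.8 26.3] 38.3 d [-4.8 18.1 66.5] 69.0
```

To row units: 26.8 degrees / 180 = 0.1489.

Request:
{"method": "steer_hand", "body": {"deltas": [[-0.0083, 0.03, 0.0294, 0, 0, 0, 30], [-0.0161, 0.0594, 0.0583, 0, 0, 0, 30], [-0.0244, 0.0894, 0.0878, 0, 0, 0, 30], [-0.0322, 0.1189, 0.1167, 0, 0, 0, 30], [-0.0406, 0.1489, 0.1461, 0, 0, 0, 30], [-0.0406, 0.1489, 0.1461, 0, 0, 0, 30], [-0.0406, 0.1489, 0.1461, 0, 0, 0, 30], [-0.0406, 0.1489, 0.1461, 0, 0, 0, 30]]}}

```text
time: 7.3
tool_pos: [607.6, 193.5, 250.6]
tcp_rot: [-179.9, -59.7, 0.5]
ft_force: [-0.8, -0.3, -0.2]
finger_gap: 39.3
grip_force: 60.9
```

Run:
```python
from h import *
Rt=rot(UP,[1,0.0,0],30); print(probe_bus.sense()['joint_pos'].round(0)); go([629.9,179.6,180],Rt)
for n in("top","scene","wrist"):
    s=snapshot(n); cv2.imwrite(f"pics/{n}2.png",s["pixels"])
```

```text
[ 25. -27. 133. -53.  26. 152.]
rv [-0.5  0.3  0.2] 0.6 d [-49.6  14.3  73.7] 90.0
```

View pics/scene2.png

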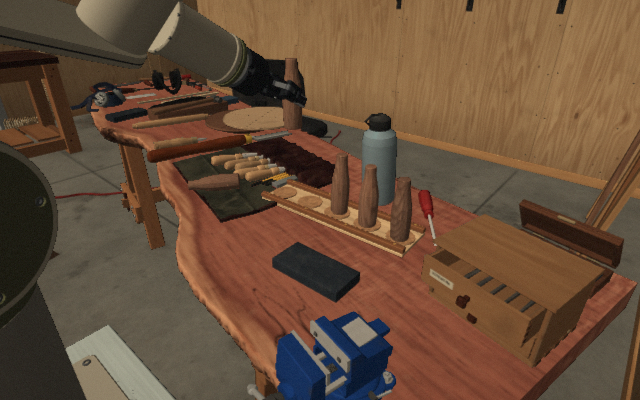

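Scene view: handle 1 is held upright, neck up, at (290,95). The pads and the standing handles look undisturbed. Joint 6 is at its limit, so I'll turn the approach to radial.

Run:
```python
from h import *
c,s_=np.cos(np.radians(16)),np.sin(np.radians(16))
Rt=rot(UP,[c,s_,0],30); p,R0=tool(); go([605,185,235],Rt)
# handle uprightness and offset seen in top and scene: pixels of held handle vs expectation
g=p-19*R0.as_matrix()[:,2]; print("g",g)
for n in("scene","wrist"):
    s=snapshot(n)
    print(n,proj(s,[g+[0,0,77],g,g-[0,0,62]]).round(0).tolist())
```

```text
rv [13.3  0.2 -7.7] 15.4 d [-16.5   4.2  24.2] 30.0
g [591.71845446 193.46432494 261.50418522]
scene [[290.0, 57.0], [291.0, 97.0], [292.0, 127.0]]
wrist [[315.0, 153.0], [316.0, 287.0], [316.0, 336.0]]
```

To row units: 24 mm / 750 = 0.032, 18 mm / 750 = 0.024, 13.3 degrees / 180 = 0.0739.

Request:
{"method": "steer_hand", "body": {"deltas": [[0.0183, 0, -0.0106, -0.0053, 0.0013, 0.008, 30], [0.0367, 0.0006, -0.0217, -0.0107, 0.0027, 0.016, 30], [0.0556, 0.0006, -0.0322, -0.016, 0.004, 0.024, 30], [0.0739, 0.0011, -0.0428, -0.022, 0.0053, 0.032, 30], [0.0739, 0.0011, -0.0428, -0.022, 0.0053, 0.032, 30], [0.0739, 0.0011, -0.0428, -0.022, 0.0053, 0.032, 30]]}}

```text
time: 8.3
tool_pos: [619.8, 190.2, 225.0]
tcp_rot: [180.0, -59.8, 15.9]
ft_force: [-0.2, 0.0, -0.9]
finger_gap: 39.2
grip_force: 60.9
```

Run:
```python
from h import *
c,s_=np.cos(np.radians(16)),np.sin(np.radians(16))
Rt=rot(UP,[c,s_,0],30); p,R0=tool(); print(probe_bus.sense()['joint_pos'].round(0)); go([629.9,179.6,190],Rt);go([629.9,179.6,90],Rt)
```

```text
[  9. -28. 137.  26.  13.  62.]
rv [ 0.1  0.2 -0.1] 0.2 d [-26.8  13.   42.5] 52.0
rv [ 0.1  0.2 -0.1] 0.2 d [-113.3   13.    92.7] 147.0
```

To row units: -113 mm / 750 = -0.1507, -105 mm / 750 = -0.14.

Request:
{"method": "steer_hand", "body": {"deltas": [[0, 0, 0, -0.0173, 0.008, 0.028, 30], [0, 0, 0, -0.036, 0.0173, 0.056, 30], [0, 0, 0, -0.064, 0.0173, 0.0733, 30], [0, 0, 0, -0.0933, 0.0173, 0.0893, 30], [0, 0, 0, -0.12, 0.0173, 0.1053, 30], [0, 0, 0, -0.14, 0.0173, 0.1173, 30], [0, 0, 0, -0.1507, 0.0173, 0.124, 30], [0, 0, 0, -0.1507, 0.0173, 0.124, 30]]}}

```text
time: 9.3
tool_pos: [646.0, 186.8, 84.7]
tcp_rot: [-179.6, -59.9, 15.8]
ft_force: [-1.0, 0.7, -0.4]
finger_gap: 39.5
grip_force: 60.8
```

Run:
```python
from h import *
c,s_=np.cos(np.radians(16)),np.sin(np.radians(16))
Rt=rot(UP,[c,s_,0],30); p,R0=tool(); print(probe_bus.sense()['joint_pos'].round(0),p-19*R0.as_matrix()[:,2]); go([629.9,179.6,75],Rt)
for n in("top","scene","wrist"):
    s=snapshot(n); cv2.imwrite(f"pics/{n}3.png",s["pixels"])
    g=p-19*R0.as_matrix()[:,2]; print(n,proj(s,[g+[0,0,77],g-[0,0,62],[629.9,179.6,11],[626.5,259.2,11]]).round(0).tolist())
```

```text
[  8.  -2. 135. 148.  14. -63.] [630.24076627 182.17462469  94.29012657]
rv [-0.2  0.1 -0.1] 0.3 d [-17.1   2.5   8.8] 19.0
top [[308.0, 182.0], [311.0, 197.0], [312.0, 199.0], [279.0, 201.0]]
scene [[308.0, 136.0], [309.0, 192.0], [309.0, 201.0], [285.0, 191.0]]
wrist [[313.0, 138.0], [317.0, 329.0], [321.0, 343.0], [206.0, 314.0]]
```

View pics/wrist3.png

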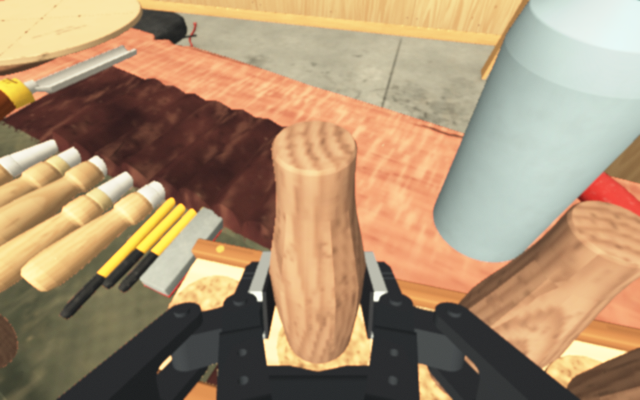

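Wrist view: handle 1 stands upright in the grip over pad 4 (foot near (315,350)). Pad 5 is free at about (205,295).

Request:
{"method": "steer_hand", "body": {"deltas": [[0, 0, 0, 0, 0, 0, 30], [0, 0, 0, 0, 0, 0, 30]]}}

```text
time: 9.7
tool_pos: [646.2, 187.7, 86.7]
tcp_rot: [-179.5, -60.0, 15.8]
ft_force: [-0.0, -1.1, -1.2]
finger_gap: 39.3
grip_force: 60.8
```

Run:
```python
from h import *
c,s_=np.cos(np.radians(16)),np.sin(np.radians(16))
Rt=rot(UP,[c,s_,0],30); p,R0=tool(); print(p-19*R0.as_matrix()[:,2]); go([629.9,179.6,75],Rt)
```

```text
[630.42339331 183.08226141  96.18523442]
rv [-0.4  0.  -0.1] 0.4 d [-19.1   3.4   9.3] 21.0
```

To row units: -19 mm / 750 = -0.0253, -17 mm / 750 = -0.0227, -0.3 degrees / 180 = -0.0017.

Request:
{"method": "steer_hand", "body": {"deltas": [[0, 0, 0, -0.0093, 0.002, 0.004, 30], [-0.0017, 0, 0, -0.0187, 0.004, 0.008, 30], [-0.0017, 0, 0, -0.0227, 0.0047, 0.0107, 30], [-0.0017, 0, 0, -0.0253, 0.0047, 0.0124, 30], [-0.0017, 0, 0, -0.0253, 0.0047, 0.0124, 30]]}}

```text
time: 10.32
tool_pos: [645.0, 183.6, 63.8]
tcp_rot: [-179.8, -59.8, 15.7]
ft_force: [-0.5, -0.1, 0.2]
finger_gap: 39.5
grip_force: 60.8
```

Run:
```python
from h import *
c,s_=np.cos(np.radians(16)),np.sin(np.radians(16))
Rt=rot(UP,[c,s_,0],30); p,R0=tool(); print(p-19*R0.as_matrix()[:,2]); go([629.9,179.6,72],Rt)
```

```text
[629.21061989 179.09264591  73.34484856]
rv [-0.   0.2 -0.1] 0.2 d [-0.7 -0.3  1.4] 2.0
```

To row units: -0.9 mm / 750 = -0.0012, 0.5 mm / 750 = 0.0007.

Request:
{"method": "steer_hand", "body": {"deltas": [[0, 0, 0, -0.0012, 0, 0.0007, 30], [0, 0, 0, -0.0012, 0, 0.0007, 30]]}}

```text
time: 10.58
tool_pos: [645.3, 183.7, 63.5]
tcp_rot: [-179.8, -59.9, 15.8]
ft_force: [-0.8, -1.2, 2.6]
finger_gap: 39.4
grip_force: 61.2
```

Request:
{"method": "steer_hand", "body": {"deltas": [[0, 0, 0, -0.0012, 0, 0.0007, 30], [0, 0, 0, -0.0012, 0, 0.0007, 30]]}}

```text
time: 10.82
tool_pos: [646.0, 183.9, 63.6]
tcp_rot: [-179.8, -60.0, 15.8]
ft_force: [-5.7, -0.7, 7.9]
finger_gap: 39.3
grip_force: 61.7
```

Request:
{"method": "steer_hand", "body": {"deltas": [[0, 0, 0, 0, 0, 0, 44], [0, 0, 0, 0, 0, 0, 50], [0, 0, 0, 0, 0, 0, 58], [0, 0, 0, 0, 0, 0, 58], [0, 0, 0, 0, 0, 0, 58]]}}

```text
time: 11.45
tool_pos: [644.8, 183.6, 61.6]
tcp_rot: [-179.8, -59.8, 15.7]
ft_force: [0.0, -0.6, 0.3]
finger_gap: 58.1
grip_force: 0.0
```

Request:
{"method": "steer_hand", "body": {"deltas": [[0, 0, 0, 0, 0, -0.0133, 58], [0, 0, 0, 0, 0, -0.04, 58], [0, 0, 0, 0, 0, -0.08, 58], [0, 0, 0, 0, 0, -0.12, 58], [0, 0, 0, 0, 0, -0.1467, 58], [0, 0, 0, 0, 0, -0.1467, 58]]}}

```text
time: 12.2
tool_pos: [596.7, 169.4, 116.5]
tcp_rot: [-179.9, -58.8, 16.0]
ft_force: [-0.4, 0.4, -0.7]
finger_gap: 58.1
grip_force: 0.0
```

Run:
```python
from h import *
print(probe_bus.sense()['joint_pos'].round(0))
for n in("scene","wrist","top"):
    s=snapshot(n); cv2.imwrite(f"pics/{n}4.png",s["pixels"])
    print(n,proj(s,[[629.9,179.6,150],[629.9,179.6,11],[626.5,259.2,11]]).round(0).tolist())
```

```text
[  6. -19. 143. 107.   9. -22.]
scene [[309.0, 146.0], [309.0, 201.0], [285.0, 191.0]]
wrist [[315.0, 167.0], [316.0, 291.0], [226.0, 270.0]]
top [[310.0, 184.0], [312.0, 199.0], [279.0, 201.0]]
```

View pics/wrist4.png

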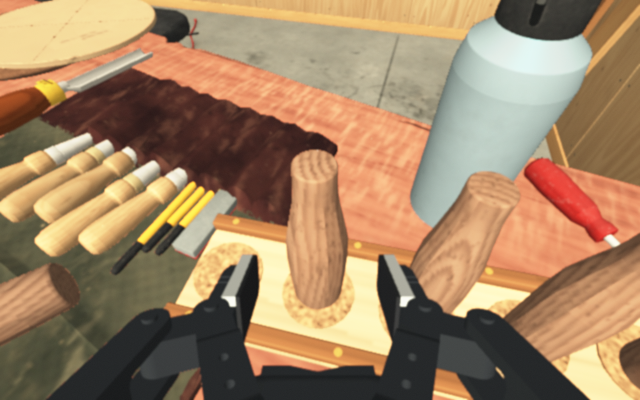

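Wrist view: handle 1 stands free and centred on pad 4 (foot ~(318,292), pad ~(319,298)). Pad 5 is empty at (228,272). Next I back off upward to tool-down.

To row units: 100 mm / 750 = 0.1333, 85 mm / 750 = 0.1133, -58 degrees / 180 = -0.3222.

Request:
{"method": "steer_hand", "body": {"deltas": [[0, 0, 0, 0.0173, 0, -0.0133, 58], [0, -0.0167, 0, 0.0467, 0, -0.0333, 58], [0, -0.0556, 0, 0.08, 0, -0.0573, 58], [0, -0.1056, 0, 0.1133, 0, -0.08, 58], [0, -0.1556, 0, 0.1333, 0, -0.0933, 58], [0, -0.2111, 0, 0.1333, 0, -0.0933, 58], [0, -0.2667, 0, 0.1333, 0, -0.0933, 58], [0, -0.3222, 0, 0.1333, 0, -0.0933, 58]]}}

```text
time: 13.35
tool_pos: [588.4, 168.2, 237.6]
tcp_rot: [-178.5, -16.8, 16.9]
ft_force: [0.5, -0.3, 0.4]
finger_gap: 57.7
grip_force: 0.0
```

Run:
```python
from h import *
n2=[-.764,.645,0]; print(probe_bus.sense()['joint_pos'].round(0))
c=np.array([531.9,410.9,23])
foot=c-np.array(unit(n2))*58.9; g=foot+np.array(unit(n2))*60; g[2]=30; print(foot,g)
Rt=rot(n2,-UP,35); z=Rt.as_matrix()[:,2]; go(g-120*z,Rt)
Rd=rot(n2,-UP,0); go([520,380,160],Rd)
```

```text
[  9.  -7. 101.   4.  70.  81.]
[576.90587876 372.90419922  23.        ] [531.05948274 411.609599    30.        ]
rv [ -20.6  -31.5 -123.8] 129.4 d [ -51.2 -295.1  122.6] 324.0
rv [  17.2  -11.4 -121.7] 123.4 d [ -31.7 -220.1   97. ] 243.0
```

To row units: -220 mm / 750 = -0.2933, -200 mm / 750 = -0.2667, -80 degrees / 180 = -0.4444.

Request:
{"method": "steer_hand", "body": {"deltas": [[0, 0, -0.0556, -0.0067, -0.0333, 0, 75], [0, 0, -0.1111, -0.0133, -0.0667, 0, 75], [0, 0, -0.1667, -0.02, -0.1067, 0.0067, 75], [0, 0, -0.2222, -0.0267, -0.1467, 0.0133, 75], [0, 0, -0.2778, -0.0333, -0.1867, 0.02, 75], [0, 0, -0.3333, -0.04, -0.2267, 0.0267, 75], [0, 0, -0.3889, -0.04, -0.2667, 0.0333, 75], [0, 0, -0.4444, -0.04, -0.2933, 0.04, 75]]}}

```text
time: 14.35
tool_pos: [502.0, 374.4, 201.6]
tcp_rot: [163.7, -4.2, 98.2]
ft_force: [-0.1, -0.7, 0.7]
finger_gap: 75.1
grip_force: 0.0
```

Run:
```python
from h import *
n2=[-.764,.645,0]; print(probe_bus.sense()['joint_pos'].round(0)); g=np.array([531,411.6,30])
Rt=rot(n2,-UP,35); z=Rt.as_matrix()[:,2]; go(g-120*z,Rt)
```

```text
[ 34.  -3. 101.  -4.  66.  27.]
rv [  3.8 -31.2 -45.8] 55.5 d [ 69.2 -30.9  89.1] 117.0
```

To row units: 89 mm / 750 = 0.1187, 74 mm / 750 = 0.0987, -45.8 degrees / 180 = -0.2544.

Request:
{"method": "steer_hand", "body": {"deltas": [[0.0033, -0.0289, -0.0422, 0.016, -0.0067, 0.02, 75], [0.0072, -0.0578, -0.085, 0.0307, -0.0133, 0.04, 75], [0.0106, -0.0867, -0.1272, 0.0467, -0.02, 0.06, 75], [0.0139, -0.1156, -0.1694, 0.0613, -0.028, 0.0787, 75], [0.0178, -0.1444, -0.2111, 0.0773, -0.0347, 0.0987, 75], [0.0211, -0.1733, -0.2544, 0.092, -0.0413, 0.1187, 75], [0.0211, -0.1733, -0.2544, 0.092, -0.0413, 0.1187, 75], [0.0211, -0.1733, -0.2544, 0.092, -0.0413, 0.1187, 75]]}}

```text
time: 15.35
tool_pos: [489.4, 446.2, 113.8]
tcp_rot: [180.0, 35.0, 139.2]
ft_force: [-0.8, 0.2, -0.3]
finger_gap: 75.2
grip_force: 0.0
```

Run:
```python
from h import *
n2=np.array(unit([-.764,.645,0])); print(probe_bus.sense()['joint_pos'].round(0)); g=np.array([531,411.6,30])
Rt=rot(n2,-UP,35); z=Rt.as_matrix()[:,2]; go(g-60*z,Rt); go(g,Rt)
s=snapshot("wrist"); im=s["pixels"]; g[2]=23
for t in(0,40,67,-60): cv2.circle(im,tuple(int(v) for v in proj(s,g+n2*t)[0]),3,(0,255,0),-1)
cv2.imwrite("pics/w5.png",im)
```

```text
[ 56.  26.  82. -36.  79.  16.]
rv [-0.3  0.  -0.5] 0.6 d [ 3.8  0.7 58.6] 59.0
rv [-0.3  0.  -0.5] 0.6 d [  3.8   1.  118.6] 119.0
```

View pics/w5.png

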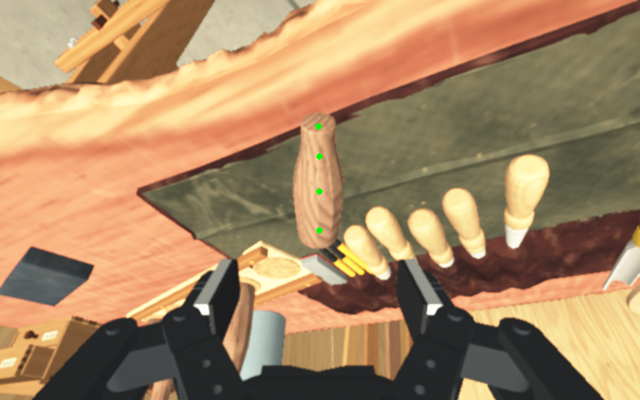

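Wrist view: handle 2's axis runs (318,123) to (319,240), and the projected points lie on it. The nearest carving-tool butt is at (385,215), clear of the finger path. I'll grip slightly towards the neck, with the opening reduced to 58.

Request:
{"method": "steer_hand", "body": {"deltas": [[0, 0, 0, 0.0053, 0.0013, 0.0333, 58], [0, 0, 0, 0.008, 0.0013, 0.0733, 58], [0, 0, 0, 0.0093, 0.0013, 0.1067, 58], [0, 0, 0, 0.0093, 0.0013, 0.1333, 58], [0, 0, 0, 0.0093, 0.0013, 0.1493, 58], [0, 0, 0, 0.0093, 0.0013, 0.1533, 58], [0, 0, 0, 0.0093, 0.0013, 0.1533, 58], [0, 0, 0, 0.0093, 0.0013, 0.1533, 58]]}}

```text
time: 16.4
tool_pos: [537.1, 408.6, 17.9]
tcp_rot: [179.7, 35.2, 139.1]
ft_force: [-0.2, -0.4, -0.7]
finger_gap: 58.1
grip_force: 0.0
```

Run:
```python
from h import *
p,R0=tool(); print(p-19*R0.as_matrix()[:,2])
```

```text
[528.79721406 415.71904319  33.42484974]
```

To row units: 4.1 mm / 750 = 0.0055, 2.9 mm / 750 = 0.0039.

Request:
{"method": "steer_hand", "body": {"deltas": [[0, 0, 0, 0.002, 0, 0.0027, 58], [0, 0, 0, 0.0039, 0, 0.0055, 58], [0, 0, 0, 0.0039, 0, 0.0055, 58]]}}

```text
time: 16.77
tool_pos: [536.7, 407.6, 11.6]
tcp_rot: [179.9, 35.2, 139.2]
ft_force: [0.8, -0.5, -1.1]
finger_gap: 58.0
grip_force: 0.0
```

Request:
{"method": "steer_hand", "body": {"deltas": [[0, 0, 0, 0, 0, 0, 30], [0, 0, 0, 0, 0, 0, 30], [0, 0, 0, 0, 0, 0, 30], [0, 0, 0, 0, 0, 0, 30], [0, 0, 0, 0, 0, 0, 30]], "grip_n": 60}}

```text
time: 17.4
tool_pos: [537.1, 407.9, 12.2]
tcp_rot: [179.8, 35.2, 139.1]
ft_force: [-2.1, -0.8, 2.7]
finger_gap: 38.3
grip_force: 60.5
```

Run:
```python
from h import *
p,R0=tool(); g=p-19*R0.as_matrix()[:,2]; print(g)
go(g+[0,0,230],R0)
h=np.append(unit([.62,.26])*1,0); n=unit([-.764,.645,0])
# in-hand: foot in tool frame (axis through (531,411.6,23))
foot=np.array([576.9,372.9,23]); print("foot in tool",R0.inv().apply(foot-p).round(1),"n in tool",R0.inv().apply(n).round(3))
```

```text
[528.76332807 414.98951981  27.73166674]
rv [0. 0. 0.] 0.0 d [-132.7    0.6 -187.9] 230.0
foot in tool [-49.5  -0.5  21.7] n in tool [ 0.817 -0.01  -0.577]
```

The rows are not in the units I measure in: shifts go in shares of 750 mm and turns go in shares of 180 degrees. I convert before sending: -188 mm / 750 = -0.2507, -170 mm / 750 = -0.2267.

Request:
{"method": "steer_hand", "body": {"deltas": [[0, 0, 0, -0.0067, 0, -0.0107, 30], [0, 0, 0, -0.0267, 0, -0.0373, 30], [0, 0, 0, -0.056, 0, -0.08, 30], [0, 0, 0, -0.0933, 0, -0.1307, 30], [0, 0, 0, -0.1307, 0, -0.184, 30], [0, 0, 0, -0.16, 0, -0.2267, 30], [0, 0, 0, -0.1773, 0, -0.2507, 30], [0, 0, 0, -0.1773, 0, -0.2507, 30]]}}

```text
time: 18.4
tool_pos: [537.6, 407.9, 245.2]
tcp_rot: [179.5, 35.2, 138.9]
ft_force: [-0.4, -0.9, -0.8]
finger_gap: 38.1
grip_force: 60.4
```

Add to h.py:
```python
FT=np.array([-49.5,-.5,21.7])
def place(foot,Rt):
    p,R0=tool(); t=np.asarray(foot,float)-Rt.apply(FT)
    print("foot now",(p+R0.apply(FT)).round(1)); go(t-19*Rt.as_matrix()[:,2],Rt)
```

Run:
```python
from h import *
print(probe_bus.sense()['joint_pos'].round(0)); a=np.radians(18)
place([600,259,180],rot(UP,[np.cos(a),np.sin(a),0],35))
```

```text
[ 51.  18.  78. -35.  85.   5.]
foot now [577.3 372.9 256.1]
rv [-22.   51.3 127.5] 139.2 d [-116.1  -63.2   96.4] 164.0
```

To row units: 78 degrees / 180 = 0.4333.

Request:
{"method": "steer_hand", "body": {"deltas": [[0, 0, 0.0444, 0, 0, 0, 30], [0, 0, 0.1, 0, 0, 0, 30], [0, 0, 0.1556, 0, 0, 0, 30], [0, 0, 0.2111, 0, 0, 0, 30], [0, 0, 0.2667, 0, 0, 0, 30], [0, 0, 0.3222, 0, 0, 0, 30], [0, 0, 0.3778, 0, 0, 0, 30], [0, 0, 0.4333, 0, 0, 0, 30]]}}

```text
time: 19.4
tool_pos: [536.0, 406.3, 239.0]
tcp_rot: [145.4, 6.8, 58.8]
ft_force: [1.1, 0.5, -1.7]
finger_gap: 38.7
grip_force: 60.5
```

Run:
```python
from h import *
print(probe_bus.sense()['joint_pos'].round(0)); a=np.radians(18)
place([600,259,190],rot(UP,[np.cos(a),np.sin(a),0],35))
```

```text
[ 51.  19.  78. -35.  85.  84.]
foot now [519.6 356.2 226.8]
rv [12.7 44.7 54.7] 71.8 d [-85.  110.4  83.7] 163.0
```

To row units: 110 mm / 750 = 0.1467, 96 mm / 750 = 0.128, 54.7 degrees / 180 = 0.3039.

Request:
{"method": "steer_hand", "body": {"deltas": [[0.0089, 0.0311, 0.0378, -0.0107, 0.0133, 0.008, 30], [0.0178, 0.0622, 0.0761, -0.024, 0.032, 0.0213, 30], [0.0267, 0.0933, 0.1139, -0.04, 0.0507, 0.0373, 30], [0.035, 0.1239, 0.1517, -0.0547, 0.0707, 0.0533, 30], [0.0439, 0.155, 0.19, -0.0693, 0.0893, 0.068, 30], [0.0528, 0.1861, 0.2278, -0.084, 0.1093, 0.0827, 30], [0.0617, 0.2172, 0.2661, -0.0987, 0.128, 0.0973, 30], [0.0706, 0.2483, 0.3039, -0.1133, 0.1467, 0.112, 30]]}}

```text
time: 20.4
tool_pos: [610.7, 261.5, 242.7]
tcp_rot: [-179.6, -55.0, 17.9]
ft_force: [-0.1, 1.3, -1.9]
finger_gap: 38.5
grip_force: 60.5
```

Run:
```python
from h import *
print(probe_bus.sense()['joint_pos'].round(0)); a=np.radians(18)
place([600,259,190],rot(UP,[np.cos(a),np.sin(a),0],35))
place([626.5,259,110],rot(UP,[np.cos(a),np.sin(a),0],35))
```

```text
[ 19. -25. 130.  -2.  20.  93.]
foot now [600.5 258.9 189.7]
rv [-0.3 -0.  -0.1] 0.3 d [ 0.  -0.4 -0.5] 1.0
foot now [600.5 258.9 189.7]
rv [-0.3 -0.  -0.1] 0.3 d [-51.1   8.2  66. ] 84.0
```

To row units: 98 mm / 750 = 0.1307, -96 mm / 750 = -0.128.

Request:
{"method": "steer_hand", "body": {"deltas": [[0, 0, 0, -0.0133, 0.0027, 0.0173, 30], [0, 0, 0, -0.032, 0.0053, 0.0413, 30], [0, 0, 0, -0.0507, 0.008, 0.0653, 30], [0, 0, 0, -0.068, 0.0107, 0.088, 30], [0, 0, 0, -0.0893, 0.0107, 0.104, 30], [0, 0, 0, -0.112, 0.0107, 0.1187, 30], [0, 0, 0, -0.128, 0.0107, 0.1307, 30], [0, 0, 0, -0.128, 0.0107, 0.1307, 30]]}}

```text
time: 21.4
tool_pos: [635.2, 263.1, 105.7]
tcp_rot: [-180.0, -54.6, 18.3]
ft_force: [-0.6, 0.3, -1.7]
finger_gap: 38.6
grip_force: 60.5
```

Run:
```python
from h import *
print(probe_bus.sense()['joint_pos'].round(0)); a=np.radians(18)
place([626.5,259,14],rot(UP,[np.cos(a),np.sin(a),0],35))
s=snapshot("wrist"); cv2.imwrite("pics/w6.png",s["pixels"]); p,R0=tool(); f=p+R0.apply(FT)
print(proj(s,[f,f+[0,0,127],[626.5,259,11]]).round(0).tolist())
```

```text
[ 18.  -4. 130.   8.   0.  82.]
foot now [624.6 260.2  52.8]
rv [-0.2  0.4  0.1] 0.5 d [-31.    1.7  23.3] 39.0
[[315.0, 316.0], [313.0, 184.0], [318.0, 334.0]]
```

View pics/w6.png

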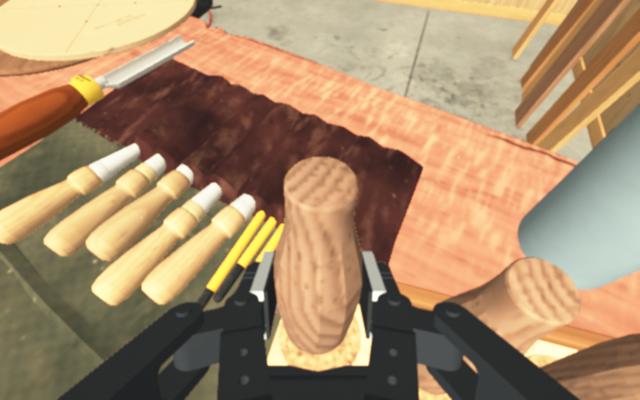

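Wrist view: handle 2 is held upright over pad 5 (foot ~(318,340), pad rim visible below it). Joint 5 is at 0, which is singular, so I'll yaw the tool about the vertical before going down.

Run:
```python
from h import *
for d in (12,5):
    a=np.radians(d); place([626.5,259,60],rot(UP,[np.cos(a),np.sin(a),0],35))
```

```text
foot now [625.8 260.6  54.8]
rv [-5.1  0.2  3.6] 6.3 d [ 4.2  2.9 -3.1] 6.0
foot now [625.8 260.6  54.8]
rv [-10.8   0.2   7.6] 13.3 d [ 4.   4.2 -3.4] 7.0
```

To row units: 4 mm / 750 = 0.0053, -3.4 mm / 750 = -0.0045, -10.8 degrees / 180 = -0.06.

Request:
{"method": "steer_hand", "body": {"deltas": [[-0.0078, 0, 0.005, 0.0013, 0.0013, -0.0013, 30], [-0.015, 0, 0.0106, 0.0027, 0.0027, -0.0027, 30], [-0.0222, 0, 0.0156, 0.004, 0.0027, -0.004, 30], [-0.03, 0, 0.0211, 0.0053, 0.004, -0.004, 30], [-0.0372, 0.0006, 0.0261, 0.0053, 0.004, -0.004, 30], [-0.045, 0.0006, 0.0317, 0.0053, 0.0053, -0.004, 30], [-0.0528, 0.0011, 0.0367, 0.0053, 0.0053, -0.004, 30], [-0.06, 0.0011, 0.0422, 0.0053, 0.0053, -0.0045, 30]]}}

```text
time: 22.45
tool_pos: [641.9, 243.9, 140.0]
tcp_rot: [-178.8, -52.4, 5.7]
ft_force: [0.0, 0.9, -0.9]
finger_gap: 38.3
grip_force: 60.5
```

Request:
{"method": "steer_hand", "body": {"deltas": [[0, 0, 0, 0, 0, 0, 30], [0, 0, 0, 0, 0, 0, 30]]}}

```text
time: 22.7
tool_pos: [641.8, 244.0, 139.4]
tcp_rot: [-178.9, -52.4, 5.9]
ft_force: [0.9, 1.1, -1.6]
finger_gap: 38.4
grip_force: 60.5
```

Run:
```python
from h import *
print(probe_bus.sense()['joint_pos'].round(1))
a=np.radians(5); place([626.5,259,14],rot(UP,[np.cos(a),np.sin(a),0],35))
```

```text
[ 23.1  -7.2 126.2 -52.7  15.6 152.2]
foot now [628.8 243.6  87. ]
rv [-1.9  2.6  0.5] 3.3 d [-59.2 -15.   42.1] 74.0
```

Run:
```python
from h import *
a=np.radians(18); place([620,259,165],rot(UP,[np.cos(a),np.sin(a),0],35))
```

```text
foot now [628.8 243.6  87. ]
rv [ 8.6  2.5 -7.2] 11.5 d [ 56.4 -20.  -55.2] 81.0
```

To row units: 56 mm / 750 = 0.0747, -55 mm / 750 = -0.0733, 8.6 degrees / 180 = 0.0478.

Request:
{"method": "steer_hand", "body": {"deltas": [[0, 0, 0, 0.012, -0.004, -0.012, 30], [0, 0.0028, 0, 0.0307, -0.0107, -0.0293, 30], [0.0056, 0.0056, -0.0056, 0.0493, -0.0173, -0.0493, 30], [0.0167, 0.0083, -0.0167, 0.0667, -0.0227, -0.064, 30], [0.0278, 0.0111, -0.025, 0.0747, -0.0267, -0.0733, 30], [0.0389, 0.0139, -0.0333, 0.0747, -0.0267, -0.0733, 30], [0.0478, 0.0139, -0.04, 0.0747, -0.0267, -0.0733, 30], [0.0478, 0.0139, -0.04, 0.0747, -0.0267, -0.0733, 30]]}}

```text
time: 23.7
tool_pos: [630.3, 261.0, 217.3]
tcp_rot: [-180.0, -55.0, 17.9]
ft_force: [-0.5, 0.1, -1.4]
finger_gap: 38.8
grip_force: 60.5
```

Run:
```python
from h import *
print(probe_bus.sense()['joint_pos'].round(1))
a=np.radians(34); place([622,259,165],rot(UP,[np.cos(a),np.sin(a),0],35))
```

```text
[ 18.4 -19.1 128.3  -1.3  15.8  91.6]
foot now [620.  258.2 164.3]
rv [13.2  0.  -9.2] 16.1 d [ 1.6 -3.1  1.1] 4.0
```

To row units: -3 mm / 750 = -0.004, -2 mm / 750 = -0.0027, 13.2 degrees / 180 = 0.0733.

Request:
{"method": "steer_hand", "body": {"deltas": [[0.0144, 0, -0.01, 0, -0.0013, 0, 30], [0.0294, 0, -0.0206, 0.0013, -0.0013, 0, 30], [0.0439, 0, -0.0306, 0.0013, -0.0027, 0.0013, 30], [0.0589, 0, -0.0411, 0.0013, -0.0027, 0.0013, 30], [0.0733, 0, -0.0511, 0.0021, -0.004, 0.0013, 30], [0.0733, 0, -0.0511, 0.0021, -0.004, 0.0013, 30]]}}

```text
time: 24.45
tool_pos: [631.3, 264.3, 217.9]
tcp_rot: [-179.9, -54.9, 33.9]
ft_force: [0.5, 0.0, -2.2]
finger_gap: 38.3
grip_force: 60.5
```

Run:
```python
from h import *
print(probe_bus.sense()['joint_pos'].round(1))
a=np.radians(34); R_=rot(UP,[np.cos(a),np.sin(a),0],35); place([626.5,259,60],R_);  place([626.5,259,20],R_)
```

```text
[  6.8 -17.  126.6  51.4  28.6  25.9]
foot now [622.  258.7 164.9]
rv [-0.   0.1 -0.1] 0.1 d [-83.6   2.3  63.4] 105.0
foot now [622.  258.7 164.9]
rv [-0.   0.1 -0.1] 0.1 d [-116.3    2.3   86.4] 145.0
```

To row units: -60 mm / 750 = -0.08, -50 mm / 750 = -0.0667.

Request:
{"method": "steer_hand", "body": {"deltas": [[0, 0, 0, -0.0133, 0, 0.0107, 30], [0, 0, 0, -0.0307, 0.0013, 0.024, 30], [0, 0, 0, -0.0507, 0.0027, 0.0387, 30], [0, 0, 0, -0.0667, 0.0027, 0.0507, 30], [0, 0, 0, -0.08, 0.0027, 0.0613, 30], [0, 0, 0, -0.08, 0.0027, 0.0613, 30]]}}

```text
time: 25.2
tool_pos: [633.5, 265.7, 140.7]
tcp_rot: [-179.8, -54.8, 33.9]
ft_force: [-0.4, -0.6, -2.1]
finger_gap: 37.9
grip_force: 60.5
```

Run:
```python
from h import *
print(probe_bus.sense()['joint_pos'].round(1))
a=np.radians(27); R_=rot(UP,[np.cos(a),np.sin(a),0],35); place([626.5,260,80],R_);  place([626.5,260,20],R_)
```

```text
[  6.9  -7.9 128.2  70.6  23.4   4.5]
foot now [624.2 260.1  87.8]
rv [-5.9  0.2  4. ] 7.1 d [-5.4  2.6  5.7] 8.0
foot now [624.2 260.1  87.8]
rv [-5.9  0.2  4. ] 7.1 d [-54.4   2.7  40.3] 68.0
```

To row units: -54 mm / 750 = -0.072, -44 mm / 750 = -0.0587, -5.9 degrees / 180 = -0.0328.

Request:
{"method": "steer_hand", "body": {"deltas": [[-0.0111, 0, 0.0072, -0.0027, 0.0013, 0.0027, 30], [-0.0222, 0.0006, 0.015, -0.0053, 0.0027, 0.0053, 30], [-0.0328, 0.0011, 0.0222, -0.008, 0.0035, 0.008, 30], [-0.0328, 0.0011, 0.0222, -0.0213, 0.0035, 0.0173, 30], [-0.0328, 0.0011, 0.0222, -0.04, 0.0035, 0.0307, 30], [-0.0328, 0.0011, 0.0222, -0.0587, 0.0035, 0.044, 30], [-0.0328, 0.0011, 0.0222, -0.072, 0.0036, 0.0533, 30], [-0.0328, 0.0011, 0.0222, -0.072, 0.0036, 0.0533, 30]]}}

```text
time: 26.2
tool_pos: [637.1, 264.4, 75.0]
tcp_rot: [180.0, -55.1, 27.0]
ft_force: [1.0, -0.5, -1.0]
finger_gap: 38.3
grip_force: 60.5
```

Run:
```python
from h import *
print(probe_bus.sense()['joint_pos'].round(1))
a=np.radians(27); R_=rot(UP,[np.cos(a),np.sin(a),0],35); place([627,260,13],R_)
s=snapshot("wrist"); cv2.imwrite("pics/w7.png",s["pixels"])
```

```text
[ 11.7   0.8 129.3 108.2  13.2 -27.6]
foot now [627.5 260.   22. ]
rv [ 0.  -0.1  0. ] 0.1 d [-7.6 -0.2  4.8] 9.0
```

View pics/w7.png

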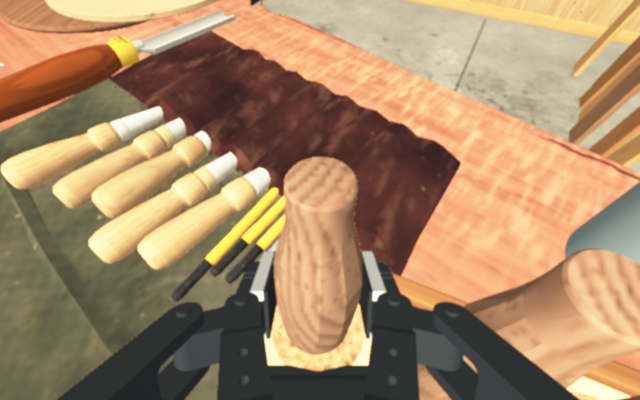

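Wrist view: handle 2 is upright just above pad 5. The cork shows evenly around its foot (~(318,345)), and handle 1 is clear on the right.

To row units: -7.6 mm / 750 = -0.0101, 4.8 mm / 750 = 0.0064.

Request:
{"method": "steer_hand", "body": {"deltas": [[0, 0, 0, -0.0053, 0, 0.0032, 30], [0, 0, 0, -0.0101, 0, 0.0064, 30], [0, 0, 0, -0.0101, 0, 0.0064, 30]]}}

```text
time: 26.62
tool_pos: [637.9, 264.3, 68.0]
tcp_rot: [179.8, -55.2, 27.1]
ft_force: [-0.0, -0.1, -1.7]
finger_gap: 38.4
grip_force: 60.5
```

Request:
{"method": "steer_hand", "body": {"deltas": [[0, 0, 0, -0.0011, 0, 0.0008, 30], [0, 0, 0, -0.0021, 0, 0.0015, 30], [0, 0, 0, -0.0021, 0, 0.0015, 30]]}}

```text
time: 27.0
tool_pos: [637.5, 264.0, 65.1]
tcp_rot: [179.8, -55.2, 27.1]
ft_force: [-0.0, -0.3, -0.6]
finger_gap: 38.4
grip_force: 60.5
```

```bash
python3 -c "
from h import *
p,R0=tool(); print(p+R0.apply(FT))"
```

```text
[628.03162389 259.65293426  12.06400684]
```

To row units: -0.8 mm / 750 = -0.0011, 0.6 mm / 750 = 0.0008.

Request:
{"method": "steer_hand", "body": {"deltas": [[0, 0, 0, -0.0011, 0, 0.0008, 30], [0, 0, 0, -0.0011, 0, 0.0008, 30]]}}

```text
time: 27.25
tool_pos: [637.8, 264.2, 64.5]
tcp_rot: [179.8, -55.2, 27.1]
ft_force: [-1.4, -0.0, 2.5]
finger_gap: 37.9
grip_force: 60.9
```

Request:
{"method": "steer_hand", "body": {"deltas": [[0, 0, 0, -0.0011, 0, 0.0008, 30], [0, 0, 0, -0.0011, 0, 0.0008, 30]]}}

```text
time: 27.5
tool_pos: [638.5, 264.5, 64.6]
tcp_rot: [179.8, -55.3, 27.2]
ft_force: [-5.6, -1.6, 9.1]
finger_gap: 38.4
grip_force: 61.6
```

Request:
{"method": "steer_hand", "body": {"deltas": [[0, 0, 0, 0, 0, 0, 44], [0, 0, 0, 0, 0, 0, 50], [0, 0, 0, 0, 0, 0, 58], [0, 0, 0, 0, 0, 0, 58], [0, 0, 0, 0, 0, 0, 58]]}}

```text
time: 28.12
tool_pos: [637.5, 264.0, 62.9]
tcp_rot: [179.8, -55.2, 27.1]
ft_force: [-0.1, 0.7, -0.6]
finger_gap: 58.2
grip_force: 0.0
```

Request:
{"method": "steer_hand", "body": {"deltas": [[0, 0, 0, 0, 0, -0.0133, 58], [0, 0, 0, 0, 0, -0.04, 58], [0, 0, 0, 0, 0, -0.0733, 58], [0, 0, 0, 0, 0, -0.1, 58], [0, 0, 0, 0.02, 0, -0.1267, 58], [0, 0, 0, 0.0533, 0, -0.1533, 58], [0, 0, 0, 0.08, 0, -0.1733, 58], [0, 0, 0, 0.08, 0, -0.1733, 58]]}}

```text
time: 29.12
tool_pos: [574.3, 231.4, 190.2]
tcp_rot: [179.6, -55.5, 27.3]
ft_force: [-0.1, -0.2, 0.1]
finger_gap: 57.7
grip_force: 0.0
```

Run:
```python
from h import *
print(probe_bus.sense()['joint_pos'].round(0))
W=snapshot("wrist"); cv2.imwrite("pics/w8.png",W["pixels"])
T=snapshot("top"); S=snapshot("scene")
A=cv2.resize(T["pixels"][150:235,240:440],None,fx=4,fy=4,interpolation=cv2.INTER_CUBIC)
B=cv2.resize(S["pixels"][130:260,240:440],None,fx=4,fy=4,interpolation=cv2.INTER_CUBIC)[:260]
cv2.imwrite("pics/fin.png",np.vstack([A,B]))
print(proj(W,[[629.9,179.6,11],[626.5,259.2,11],[629.9,179.6,150],[626.5,259.2,138]]).round(0).tolist())
```

```text
[  8. -30. 139.  44.  23.  38.]
[[387.0, 322.0], [315.0, 290.0], [425.0, 256.0], [315.0, 224.0]]
```

View pics/fin.png

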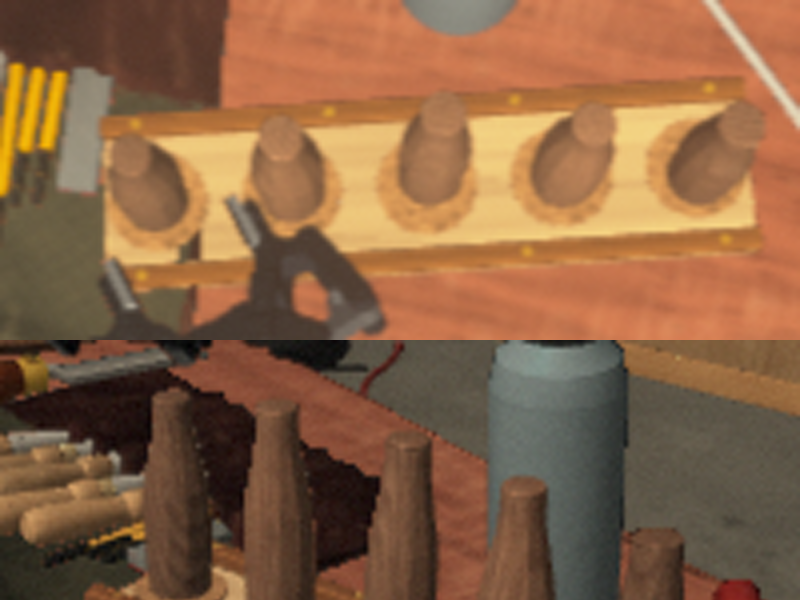

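Final pictures: all five handles stand upright. Handle 2 is on pad 5 (top-crop foot ~(160,215)) and handle 1 on pad 4 (~(290,205)). The cork rings show evenly round them, like their neighbours', and the gripper is clear.

```bash
python3 -c "
from bench import r, probe_bus, snapshot
print(r.hand_in())"
```

```text
the job is handed in; nothing more can be done
None
```

Both tipped handles now stand upright, neck up, within a few mm of centre by the last pictures: tipped handle 1 on pad 4 and tipped handle 2 on pad 5. The standing handles and bystanders looked undisturbed, and I handed the job in at about 29 s; no verdict was returned.

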